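# Start the vial reader with the recessed-button stylus

## Robot

A 7-joint arm with a two-finger parallel gripper is mounted at the origin on the work surface. World frame = base frame: x ahead of the robot, y to its left, z up, the work surface at z = 0. Lengths are in m, angles in rad, forces in N, time in s.
With the tool pointing down it reaches from about 0.425 to 0.975 m from the base axis. Payload 16.7 kg.
Tool frame: the origin (TCP) lies on the front face of the gripper's body, between the roots of the fingers; the fingertips stand 73 mm ahead of it and the grasp point (between the pads) lies 54 mm ahead of it; z points along the fingers, y is the direction in which the jaws open and shut (so a half turn about z gives the same grasp; the last joint's range is limited). The gripper opens to 85 mm and grips with 20 to 120 N. Pads are 22 mm wide; open, the fingers measure 114 mm over their backs; the gripper's body (76 mm by 85 mm) begins 54 mm behind the grasp point. The pads swing forward as they close: fully open they stand 13 mm farther back than shut.
Start: joints at [-1.448, 0.426, 0.074, 1.606, -0.034, 1.111, -0.067], TCP at [0.181, 0.65, 0.304] pointing down, gripper open.
Joint ranges: [-2.85, 2.85], [-0.5, 2.14], [-1.23, 1.37], [0.21, 2.46], [-1.02, 4.16], [0.16, 2.05], [-2.73, 2.73]. Speed limits (rad/s): [1.89, 1.89, 2.39, 2.39, 3.01, 3.01, 3.01].

## Interface

Orientations are given as a unit quaternion [x, y, z, w].
In Python, from plant import robot, eyes gives the robot as it stands.
- The arm moves only by the tool apply_moves, never from a script. Its argument "deltas" is one flat list of numbers, 5 for each row, row after row: the shift along the tool's x, y, z in m, then the turn about the tool's z in degrees, then the finger opening in m, from 0 to 0.0854. A call has 1 to 5 rows; each row is the pose to reach, as a shift and turn from the pose commanded when the call began, along the tool's axes at that moment; what a row does not reach only later rows make up. A row lasts 1/12 s, in which the tool goes at most 41.7 mm and 7.16 degrees, less where a joint would pass 70% of its speed; a pose out of reach is approached as far as the arm can. A call with a gripper value outside its range is refused whole. The fingers move at their own pace and stop on an object; "force" is the grip in N (left out, the last holds). Time passes only in rows, so rows that repeat a pose let the fingers close. It gives the time, the measured TCP pose, the force and the opening at its end, in the units of the state.
- robot.get_obs(): the state, without advancing time (a new reading comes with each control period).
- eyes.capture(name): name is "side" or "top"; returns a dict with "image" (480x640x3 uint8, red, green, blue), "depth" (480x640 float32, m along the optical axis (not along the pixel's ray), 0 where there is no reading), "K" (3x3 intrinsics, pixels), "k1" (the pictures are not rectified: a ray, as slopes to the right and down, at radius r is drawn at 1 + k1 r^2 times it, then the intrinsics apply), "rvec" (rotation vector, rad) and "tvec" (3), from world to camera coordinates, as OpenCV has them. Camera axes: x right, y down, z forward; pixel columns grow to the right and rows downward; lengths in m; the calibration is good to about 2 mm. A picture is of the moment at which its call begins.
- robot.finish_job(): hands the job in, once; it reports no verdict.
The state is a dict: "clock": time; "joints": joint angles; "qd": joint speeds; "tau": joint torques, N m; "eef_pos": TCP position; "orientation": TCP orientation; "contact_force": force on the tool from outside, world axes, zero at the start; "torque": the same for the moment, N m; "gripper_width": opening from 0.0 (shut) to 1.0 (fully open).
Only numpy, scipy, OpenCV 4.12 (cv2) and the standard library are available. Lean on these libraries where they do the work, as an engineer would, in place of code of your own. Each camera call takes 0.05 s, during which the arm holds its last target.

## Task

Lay the loose square vial down flat in the vial reader's free cradle, without dropping it, its stopper pointing the same way as the stopper of the vial already lying in the other cradle, and let go of it. Then take the orange stylus out of its stand, reach its steel tip straight down through the orange-framed hole in the reader and press the recessed red start button fully down with it. Finish while still gripping the stylus and holding the button down; leave the other vials, the jar, dish and brush where they are.

Things in the scene. Friction and masses are not known exactly. Their poses are not given: they have to be found in the camera images.
- reader: Vial reader, a white and grey case 160 (x) x 260 (y) x 50 mm high, fixed to the bench. Origin: centre of its underside. Its flat top deck, 50 mm above the bench, carries two cradles (at y = -85 mm, free, and y = -5 mm, holding a vial), both lying along the reader's x, and the orange-framed hole at y = +80 mm. It stands at varying place and yaw (within 0.25 rad).
- free_cradle (a point): Centre of the free cradle, on the deck surface (50 mm above the bench); axes as the reader's. The vial lies here along x, its stopper towards +x. Inside the cradle is 108 mm long (x) and 32 mm wide (y). Its blue fences are 8 mm high and 4 mm thick: an end stop at each end and side fences only over the last 20 mm (34 to 54 mm from the centre), so that the middle 68 mm of both sides is open for fingers.
- aperture (a point): Centre of the mouth of the round hole, in the plane of the deck, 16 mm in diameter, vertical, straight walls; the red button lies 22 mm below the mouth. Axes as the reader's.
- button_top (a point): Centre of the top of the red button, 14 mm across, at the bottom of the hole, 28 mm above the bench when not pressed; goes down with it.
- button (a joint): Travel of the button in m: 0 up, 0.006 fully down. A spring pushes it up: 1.5 N at the start of travel, 4.5 N when fully down; then a hard stop. It springs back when let go.
- vial_center (a point): Centre of the loose square-sided clear vial, which lies on the bench: 100 mm long with stopper, 24 mm wide and high, about 45 g; brown floor inside one end, white paper band in the middle, round tan stopper of 20 mm diameter at the other end. x runs along the vial towards the stopper, z up; the point lies 12 mm above what it rests on.
- vial_stopper (a point): Outer end of the loose vial's stopper, on the vial's axis, 50 mm from its centre.
- placed_vial_center (a point): Centre of the like vial that already lies in the other cradle, 80 mm beside the free one; x points to its stopper. Leave it there.
- stand: Aluminium block 70 x 70 x 60 mm high, fixed to the bench, with an upright 9 mm hole through its middle, in which the stylus stands. Origin: centre of its underside.
- stylus_grip (a point): Centre of the stylus's round orange handle, 18 mm in diameter and 70 mm long, upright; its flat shoulder rests on the stand, so this point is 95 mm above the bench, and the handle's top 130 mm. Lift at least 55 mm to draw it out. The stylus weighs about 45 g. z points from tip to handle.
- stylus_tip (a point): Tip of the stylus's steel shank, 6 mm in diameter, which stands 50 mm out of the handle; 85 mm below the handle's centre on its axis.
- brush_grip (a point): Handle of a brush, 170 mm long and about 42 mm wide at the head, lying on the bench. Bystander.
- jar: Closed jar, 60 mm diameter, 90 mm high. Origin: centre of its underside. Bystander.
- dish: Flat covered dish, 94 mm diameter, 15 mm high. Origin: centre of its underside. Bystander.
- stock_vial_a: Round stoppered vial standing upright, 28 mm diameter, 97 mm high. Origin: centre of its underside. Bystander.
- stock_vial_b: Another such upright vial. Bystander.

How it is judged:
By the outcome, as a careful person would: the job done as asked, in the order asked, and still so for the second after the job is handed in, while the arm keeps its last pose, push and grip.
It also fails if it takes over 54 s, if anything falls off the work surface, if the arm or the gripper's body presses on something with over 40 N, if the wrist force passes 120 N, or if a joint passes its speed limit or range.

## Working session

There is one attempt and no reset: what is moved stays moved. The work goes in short steps, Python scripts to look and compute and a tool call to move; the robot and the scene stay as the last step left them, time stands still between calls to the robot, and variables do not carry over. Pictures are saved under pics/ and viewed, and the job is handed in when it is done.

Besides the shell and the picture viewer there is one more tool, called after ">>>" as a command line: name --argument value ..., lists and objects as JSON in quotes. apply_moves: Moves the arm, as the interface text tells. Its arguments: {"type":"object","properties":{"deltas":{"type":"array","items":{"type":"number"}},"force":{"type":"number"}},"required":["deltas"]}

```bash
mkdir -p pics; ls
python3 - <<'E'
from plant import robot, eyes
import cv2,numpy as np,pickle
o=robot.get_obs()
for k,v in o.items(): print(k,np.round(v,4))
for n in("side","top"):
    c=eyes.capture(n); pickle.dump(c,open(f'{n}0.pkl','wb'))
    cv2.imwrite(f'pics/{n}0.png',c["image"][:,:,::-1])
    print(n,c["K"],c["k1"],c["rvec"],c["tvec"]); R=cv2.Rodrigues(np.array(c["rvec"]))[0]; print(-R.T@np.array(c["tvec"]))
E
```

```text
pics
clock 0.0
joints [-1.4485  0.4267  0.0738  1.6066 -0.0341  1.1108 -0.0671]
qd [-0.     -0.0004  0.0009 -0.0008  0.0002 -0.0007  0.0002]
tau [-1.00000e-03 -9.49842e+01  3.76100e+00 -4.63535e+01  1.93000e-02
  9.90000e-03 -1.00000e-04]
eef_pos [0.1811 0.6499 0.3032]
orientation [ 1.355e-01  9.908e-01 -7.000e-04 -1.000e-04]
contact_force [ 0.3703 -0.1234 -0.0094]
torque [-0.0481  0.0007  0.0175]
gripper_width 1.0018
side [[465.25952485   0.         317.78406639]
 [  0.         465.25952485 235.20021204]
 [  0.           0.           1.        ]] 0.007364441338471514 [ 2.35345073 -0.75183989  0.28185042] [-0.50406973  0.37482461  0.93670127]
[ 0.22359346 -0.54004638  0.96454389]
top [[456.39896672   0.         320.73324787]
 [  0.         456.39896672 242.80669219]
 [  0.           0.           1.        ]] 0.02799614020897423 [ 2.17703697 -2.23436653  0.05261834] [0.03176656 0.62481806 1.13476535]
[0.58074394 0.0259722  1.15808507]
```

View pics/side0.png

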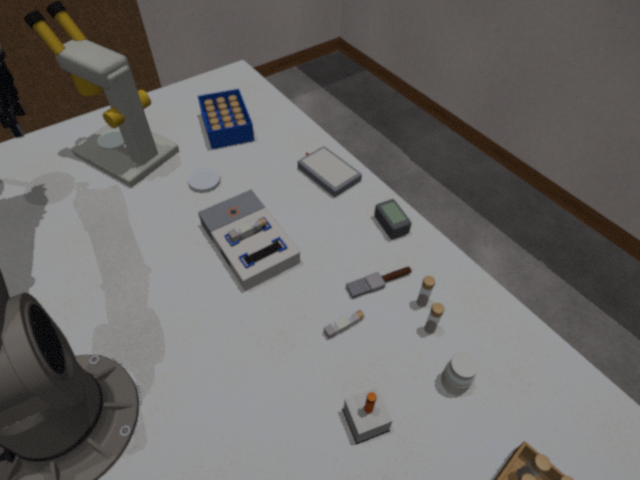

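View pics/top0.png

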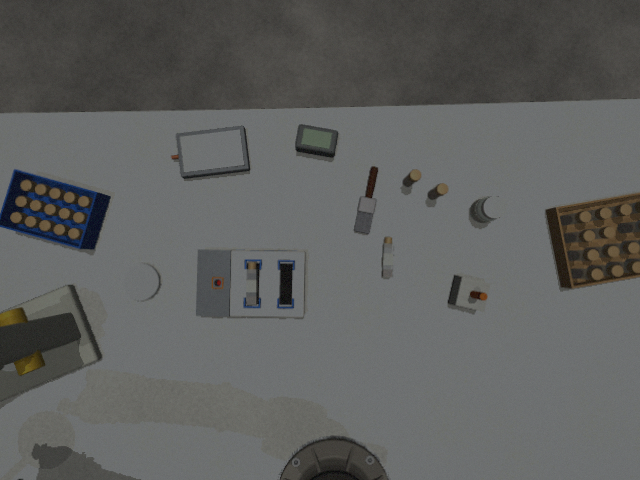

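Both views are clear. The reader is at about (250,284) in the top picture, its placed vial's stopper up (+x). The loose vial is at (388,257), stopper up, and the stylus stand is at (470,293). I'll zoom in and measure.

```bash
cat > h.py <<'E'
import numpy as np,cv2,pickle
from scipy.spatial.transform import Rotation as Ro
def cam(c):
    return cv2.Rodrigues(np.array(c["rvec"],float))[0],np.array(c["tvec"],float)
def ray(c,uv):
    R,t=cam(c);uv=np.atleast_2d(np.array(uv,float))
    d=cv2.undistortPoints(uv[:,None],np.array(c["K"]),np.array([c["k1"],0,0,0,0.]))[:,0]
    d=np.c_[d,np.ones(len(d))]@R
    return -R.T@t,d
def onz(c,uv,z):
    o,d=ray(c,uv); return o+d*((z-o[2])/d[:,2])[:,None]
def proj(c,P):
    return cv2.projectPoints(np.atleast_2d(np.array(P,float)),np.array(c["rvec"],float),np.array(c["tvec"],float),np.array(c["K"]),np.array([c["k1"],0,0,0,0.]))[0][:,0]
def two(c1,p1,c2,p2):
    o1,d1=ray(c1,p1);o2,d2=ray(c2,p2);d1=d1[0]/np.linalg.norm(d1);d2=d2[0]/np.linalg.norm(d2)
    s=np.linalg.lstsq(np.c_[d1,-d2],o2-o1,rcond=None)[0]
    a=o1+s[0]*d1;b=o2+s[1]*d2
    return (a+b)/2,np.linalg.norm(a-b)
def cloud(c):
    h,w=c["depth"].shape;v,u=np.mgrid[:h,:w]
    uv=np.c_[u.ravel(),v.ravel()].astype(float)
    R,t=cam(c)
    d=cv2.undistortPoints(uv[:,None],np.array(c["K"]),np.array([c["k1"],0,0,0,0.]))[:,0]
    X=np.c_[d,np.ones(len(d))]*c["depth"].ravel()[:,None]
    return ((X-t)@R).reshape(h,w,3)
def crop(c,x0,y0,x1,y1,s,name):
    im=cv2.resize(c["image"][y0:y1,x0:x1,::-1],None,fx=s,fy=s,interpolation=cv2.INTER_CUBIC)
    im=cv2.convertScaleAbs(im,alpha=1.4)
    for i,x in enumerate(range((x0+9)//10*10,x1,10)):
        cv2.line(im,((x-x0)*s,0),((x-x0)*s,6),(0,0,255),1)
        if x%20==0: cv2.putText(im,str(x),((x-x0)*s-8,18),0,.4,(0,0,255),1)
    for y in range((y0+9)//10*10,y1,10):
        cv2.line(im,(0,(y-y0)*s),(6,(y-y0)*s),(0,0,255),1)
        if y%20==0: cv2.putText(im,str(y),(8,(y-y0)*s+4),0,.4,(0,0,255),1)
    cv2.imwrite(name,im)
def load(n): return pickle.load(open(n,'rb'))
E
python3 - <<'E'
from h import *
t=load('top0.pkl');s=load('side0.pkl')
crop(t,190,240,320,325,6,'pics/t1.png'); crop(t,350,225,500,325,5,'pics/t2.png')
crop(s,190,180,310,290,5,'pics/s1.png'); crop(s,310,295,410,450,4,'pics/s2.png')
E
```

```text
(no output)
```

View pics/t1.png

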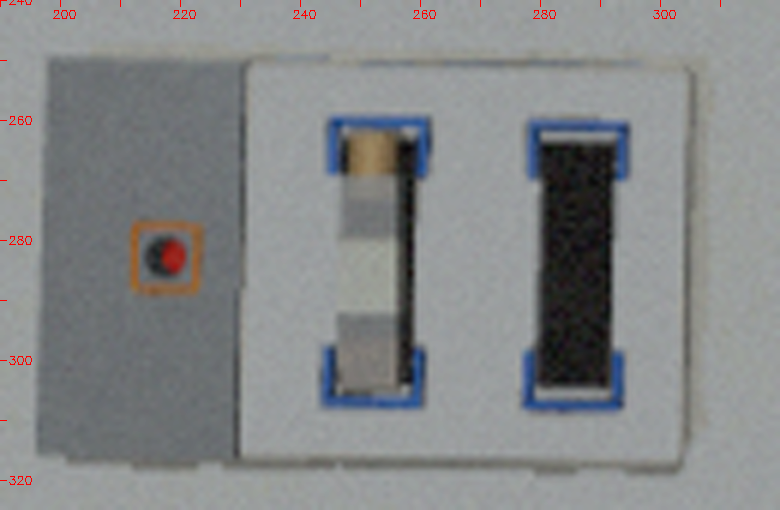

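View pics/t2.png

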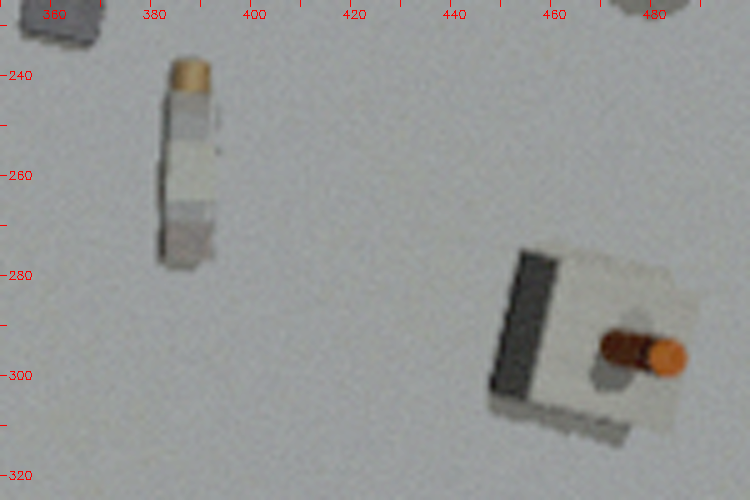

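View pics/s1.png

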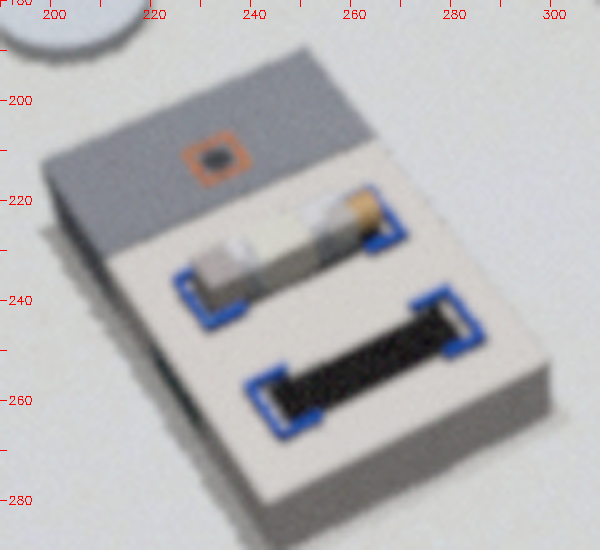

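View pics/s2.png

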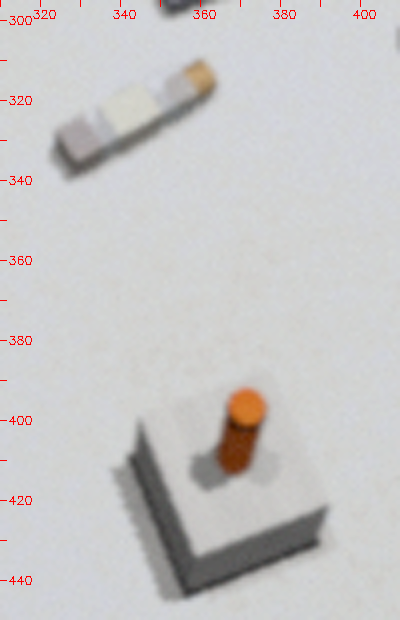

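The top picture shows the aperture frame at (217,283), the free cradle at (286,265), the vial at (387,257) and the handle top at (483,296). The side picture agrees. Next I'll get positions from colour masks in both views.

```bash
cat > meas.py <<'E'
from h import *
t=load('top0.pkl');s=load('side0.pkl')
def hsv(c): return cv2.cvtColor(c["image"],cv2.COLOR_RGB2HSV)
def cents(m,amin=8):
    n,l,st,ce=cv2.connectedComponentsWithStats(m.astype(np.uint8));
    return [(tuple(np.round(ce[i],2)),st[i,4],tuple(st[i,:4])) for i in range(1,n) if st[i,4]>=amin]
def box(m,b):
    k=np.zeros_like(m);k[b[1]:b[3],b[0]:b[2]]=m[b[1]:b[3],b[0]:b[2]];return k
H=hsv(t);G=hsv(s)
def rng(A,h0,h1,s0,v0): return (A[...,0]>=h0)&(A[...,0]<=h1)&(A[...,1]>=s0)&(A[...,2]>=v0)
def rectc(m):
    v,u=np.nonzero(m);r=cv2.minAreaRect(np.c_[u,v].astype(np.float32));return r
print('frame top',cents(box(rng(H,5,20,90,60),(205,270,230,295)),3),rectc(box(rng(H,5,20,90,60),(205,270,230,295))))
print('frame side',rectc(box(rng(G,3,20,60,60),(222,203,245,220))))
B=box(rng(H,105,125,110,60),(240,250,300,315));C=box(rng(G,105,125,110,60),(220,210,300,275))
for n,m in(('top',B),('side',C)): print('blue',n,*cents(m),sep='\n ')
print('handle top',cents(box(rng(H,5,16,180,140),(460,280,500,310))))
print('handle side',cents(box(rng(G,5,16,180,160),(355,385,385,420))))
E
python3 meas.py
```

```text
frame top [((np.float64(217.53), np.float64(282.43)), np.int32(53), (np.int32(212), np.int32(277), np.int32(12), np.int32(12)))] ((217.5, 282.5), (11.0, 11.0), 90.0)
frame side ((232.94827270507812, 211.3793182373047), (8.272306442260742, 11.423661231994629), 66.80140686035156)
blue
 top
 ((np.float64(252.97), np.float64(262.61)), np.int32(36), (np.int32(245), np.int32(260), np.int32(17), np.int32(9)))
 ((np.float64(284.51), np.float64(262.98)), np.int32(43), (np.int32(278), np.int32(260), np.int32(16), np.int32(10)))
 ((np.float64(251.75), np.float64(304.08)), np.int32(48), (np.int32(244), np.int32(298), np.int32(17), np.int32(10)))
 ((np.float64(285.0), np.float64(303.98)), np.int32(47), (np.int32(277), np.int32(299), np.int32(17), np.int32(9)))
blue
 side
 ((np.float64(266.58), np.float64(226.75)), np.int32(24), (np.int32(263), np.int32(222), np.int32(8), np.int32(8)))
 ((np.float64(231.27), np.float64(240.54)), np.int32(37), (np.int32(225), np.int32(234), np.int32(14), np.int32(11)))
 ((np.float64(280.24), np.float64(243.98)), np.int32(42), (np.int32(273), np.int32(238), np.int32(14), np.int32(13)))
 ((np.float64(245.88), np.float64(260.65)), np.int32(43), (np.int32(240), np.int32(254), np.int32(14), np.int32(13)))
handle top []
handle side []
```

```bash
cat > meas2.py <<'E'
from meas import *
np.set_printoptions(precision=4,suppress=True)
print('---')
# aperture
print('ap top',onz(t,(217.5,282.5),.05),'side',onz(s,(232.95,211.4),.05),two(t,(217.5,282.5),s,(232.95,211.4)))
# dark floor of free cradle
for n,c,b in(('top',t,(272,255,300,312)),('side',s,(240,238,290,268))):
    m=box(c["image"].max(2)<60,b)
    m=max(((cv2.connectedComponents(m.astype(np.uint8))[1]==i) for i in range(1,cv2.connectedComponents(m.astype(np.uint8))[0])),key=lambda q:q.sum())
    r=rectc(m);P=onz(c,cv2.boxPoints(r),.05)
    print('floor',n,r,'world c',P.mean(0),'corners\n',P)
# deck corners from top
D=onz(t,[(198,249.5),(304.5,250.5),(304,317),(196,315.5)],.05);print('deck',D,D.mean(0),'sides',np.linalg.norm(D-np.roll(D,-1,0),axis=1))
D2=onz(s,[(251,189),(299.5,252),(243.5,280.5),(198,212)],.05);print('deck side',D2,D2.mean(0),'sides',np.linalg.norm(D2-np.roll(D2,-1,0),axis=1))
for d in(D,D2):
    x=d[[0,1]].mean(0)-d[[2,3]].mean(0); y=d[[0,3]].mean(0)-d[[1,2]].mean(0)
    print('yaw',np.arctan2(x[1],x[0]),np.arctan2(-y[0],y[1]))
# handle
mt=box(rng(H,0,20,150,120),(460,280,500,310));ms=box(rng(G,0,20,150,140),(355,385,385,420))
print(cents(mt),cents(ms))
ct,cs=cents(mt)[0][0],cents(ms)[0][0]
print('handle',onz(t,ct,.13),onz(s,cs,.13),two(t,ct,s,cs))
# vial
for n,c,A,b in(('top',t,H,(375,230,400,285)),('side',s,G,(318,305,370,345))):
    m=box(rng(A,8,25,70,60),b);print('stopper',n,cents(m,4))
pc=cloud(t)
for (u,v) in((387,243),(387,257),(386,270),(483,296),(290,258),(265,284),(210,300)): print((u,v),pc[v,u])
E
python3 meas2.py | sed -n '/---/,$p'
```

```text
---
ap top [[0.5346 0.2674 0.05  ]] side [[0.5343 0.2686 0.05  ]] (array([0.5343, 0.2674, 0.051 ]), np.float64(0.0008122657327153883))
floor top ((285.47186279296875, 283.98492431640625), (12.195023536682129, 40.32639694213867), 1.6365768909454346) world c [0.5266 0.1037 0.05  ] corners
 [[0.4789 0.1209 0.05  ]
 [0.576  0.116  0.05  ]
 [0.5743 0.0865 0.05  ]
 [0.4773 0.0915 0.05  ]]
floor side ((262.4657897949219, 252.46482849121094), (8.881301879882812, 38.07159423828125), 64.23067474365234) world c [0.5274 0.1055 0.05  ] corners
 [[0.4817 0.1211 0.05  ]
 [0.5784 0.1168 0.05  ]
 [0.5725 0.0896 0.05  ]
 [0.4772 0.0946 0.05  ]]
deck [[0.6154 0.313  0.05  ]
 [0.6063 0.0557 0.05  ]
 [0.446  0.0609 0.05  ]
 [0.457  0.3201 0.05  ]] [0.5312 0.1874 0.05  ] sides [0.2574 0.1604 0.2594 0.1586]
deck side [[0.6162 0.314  0.05  ]
 [0.6023 0.0538 0.05  ]
 [0.4469 0.0599 0.05  ]
 [0.4576 0.3199 0.05  ]] [0.5308 0.1869 0.05  ] sides [0.2605 0.1555 0.2603 0.1588]
yaw -0.03824870104321991 -0.03893159756526128
yaw -0.038259766303755244 -0.047317614184299854
[] [((np.float64(371.37), np.float64(395.91)), np.int32(43), (np.int32(368), np.int32(393), np.int32(8), np.int32(7)))]Traceback (most recent call last):
  File "meas2.py", line 21, in <module>
    ct,cs=cents(mt)[0][0],cents(ms)[0][0]
          ~~~~~~~~~^^^
IndexError: list index out of range
```

```bash
sed -i 's/mt=box(rng(H,0,20,150,120)/mt=box(rng(H,0,20,150,95)/' meas2.py
python3 - <<'E'
from h import *
t=load('top0.pkl'); H=cv2.cvtColor(t["image"],cv2.COLOR_RGB2HSV)
print(t["image"][296,466:492].tolist())
E
python3 meas2.py | sed -n '/yaw/,$p'
python3 - <<'E'
from h import *
t=load('top0.pkl');s=load('side0.pkl')
crop(t,370,225,405,285,10,'pics/v_t.png');crop(s,315,302,375,345,10,'pics/v_s.png')
E
```

```text
[[108, 109, 104], [108, 109, 103], [99, 98, 94], [68, 67, 64], [59, 54, 48], [44, 23, 11], [44, 28, 12], [44, 25, 16], [48, 28, 13], [48, 26, 17], [45, 25, 14], [44, 29, 23], [36, 20, 15], [51, 31, 16], [104, 60, 28], [109, 64, 26], [111, 64, 28], [110, 66, 32], [105, 57, 18], [108, 59, 20], [109, 63, 29], [110, 88, 72], [111, 114, 114], [111, 113, 114], [111, 113, 113], [110, 113, 112]]
yaw -0.03824870104321991 -0.03893159756526128
yaw -0.038259766303755244 -0.047317614184299854
[((np.float64(483.08), np.float64(296.05)), np.int32(38), (np.int32(480), np.int32(293), np.int32(7), np.int32(7)))] [((np.float64(371.37), np.float64(395.91)), np.int32(43), (np.int32(368), np.int32(393), np.int32(8), np.int32(7)))]
handle [[ 0.492  -0.3441  0.13  ]] [[ 0.4909 -0.3452  0.13  ]] (array([ 0.4917, -0.3448,  0.1279]), np.float64(0.00032503152243949367))
stopper top [((np.float64(387.92), np.float64(239.84)), np.int32(37), (np.int32(385), np.int32(237), np.int32(7), np.int32(6)))]
stopper side [((np.float64(359.87), np.float64(314.13)), np.int32(31), (np.int32(357), np.int32(311), np.int32(6), np.int32(8)))]
(387, 243) [ 0.6203 -0.1497  0.0207]
(387, 257) [ 0.5854 -0.1483  0.0227]
(386, 270) [ 0.5532 -0.1447  0.023 ]
(483, 296) [ 0.4921 -0.3442  0.1293]
(290, 258) [0.589  0.0911 0.0533]
(265, 284) [0.5278 0.1532 0.0495]
(210, 300) [0.493  0.2863 0.0488]
```

View pics/v_t.png

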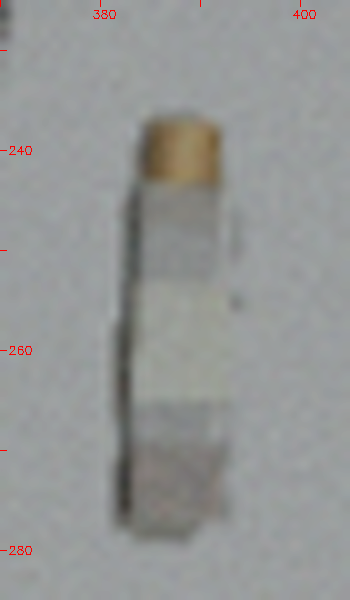

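View pics/v_s.png

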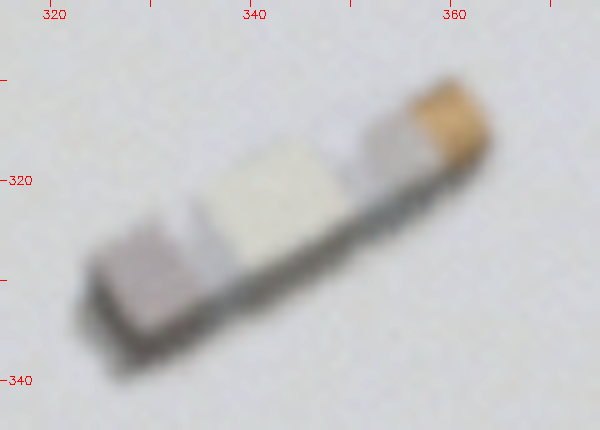

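Run:
```python
from h import *
np.set_printoptions(precision=4,suppress=True)
t=load('top0.pkl');s=load('side0.pkl')
H=cv2.cvtColor(t["image"],cv2.COLOR_RGB2HSV)
# rows: across the vial, print brightness
a=onz(t,[(387.4,236.4),(387.4,243),(387.6,253),(387.3,265),(387.0,277)],.022);print(a)
e=onz(t,[(382.9,259),(392.8,259),(382.7,270),(392,270),(383.8,247),(391.8,247)],.024);print(e)
b=onz(s,[(362.3,313),(340.7,322),(327.8,328.8)],.024);print(b)
# white band corners side (top face)
c=onz(s,[(343.5,315.6),(350,320.5),(338.8,328),(333.6,322)],.024);print('band',c,c.mean(0))
print(t["image"][[248,259,270],378:398].sum(2))
```

```text
[[ 0.6367 -0.151   0.022 ]
 [ 0.6203 -0.1505  0.022 ]
 [ 0.5953 -0.1502  0.022 ]
 [ 0.5655 -0.1485  0.022 ]
 [ 0.5358 -0.1468  0.022 ]]
[[ 0.5807 -0.1377  0.024 ]
 [ 0.5801 -0.1623  0.024 ]
 [ 0.5535 -0.1364  0.024 ]
 [ 0.5529 -0.1595  0.024 ]
 [ 0.6105 -0.1409  0.024 ]
 [ 0.61   -0.1608  0.024 ]]
[[ 0.6317 -0.1597  0.024 ]
 [ 0.5768 -0.1495  0.024 ]
 [ 0.5427 -0.1463  0.024 ]]
band [[ 0.5921 -0.14    0.024 ]
 [ 0.5965 -0.1587  0.024 ]
 [ 0.5641 -0.1591  0.024 ]
 [ 0.5636 -0.1401  0.024 ]] [ 0.5791 -0.1495  0.024 ]
[[326 342 338 336 254 174 260 296 298 299 291 290 286 286 332 294 325 340
  338 331]
 [338 330 334 255 155 255 317 338 331 327 329 329 326 331 333 336 340 341
  334 336]
 [336 338 337 299 172 222 262 254 255 254 270 265 265 259 268 320 328 340
  333 342]]
```

Run:
```python
from h import *
np.set_printoptions(precision=3,suppress=True)
for n in('top0.pkl','side0.pkl'):
    P=cloud(load(n)).reshape(-1,3)
    for lo,hi in((.08,.15),(.15,.25),(.25,.4),(.4,.6)):
        q=P[(P[:,2]>lo)&(P[:,2]<hi)&(P[:,1]>.25)&(P[:,1]<1)&(P[:,0]>0.1)&(P[:,0]<.9)]
        if len(q)>5:print(n,lo,hi,len(q),q.min(0),np.percentile(q,2,axis=0),q.max(0))
from plant import robot
o=robot.get_obs();R=Ro.from_quat(o['orientation']).as_matrix();print(R)
def to(p): return R.T@(np.array(p)-o['eef_pos'])
for p in((.36,.42,.30),(.43,.2,.30),(.52,0,.25),(.586,-.15,.2)):print(p,to(p),np.hypot(*p[:2]))
```

```text
top0.pkl 0.08 0.15 600 [0.396 0.6   0.08 ] [0.403 0.602 0.082] [0.473 0.634 0.15 ]
top0.pkl 0.15 0.25 1901 [0.179 0.59  0.15 ] [0.377 0.595 0.154] [0.501 0.666 0.25 ]
top0.pkl 0.25 0.4 646 [0.181 0.601 0.25 ] [0.403 0.602 0.251] [0.473 0.632 0.308]
side0.pkl 0.08 0.15 599 [0.394 0.597 0.08 ] [0.395 0.6   0.081] [0.472 0.645 0.15 ]
side0.pkl 0.15 0.25 1631 [0.16  0.587 0.15 ] [0.349 0.594 0.154] [0.502 0.771 0.25 ]
side0.pkl 0.25 0.4 4973 [0.15  0.573 0.25 ] [0.162 0.581 0.254] [0.476 0.846 0.4  ]
side0.pkl 0.4 0.6 484 [0.204 0.611 0.4  ] [0.208 0.617 0.4  ] [0.408 0.846 0.441]
[[-0.963  0.268 -0.   ]
 [ 0.268  0.963 -0.001]
 [-0.    -0.001 -1.   ]]
(0.36, 0.42, 0.3) [-0.234 -0.173  0.004] 0.5531726674375732
(0.43, 0.2, 0.3) [-0.361 -0.367  0.004] 0.47423622805517507
(0.52, 0, 0.25) [-0.501 -0.535  0.054] 0.52
(0.586, -0.15, 0.2) [-0.605 -0.662  0.104] 0.6048933790346858
```

>>> apply_moves --deltas '[-0.021,-0.033,0,0,0.085,-0.043,-0.067,0,0,0.085,-0.065,-0.1,0,0,0.085,-0.086,-0.134,0,0,0.085,-0.108,-0.167,0,0,0.085]'

```text
clock: 0.52
eef_pos: [0.2405, 0.4582, 0.3035]
orientation: [0.135, 0.991, -0.0, -0.0]
contact_force: [1.1, -0.5, -0.0]
gripper_width: 0.994
```

```bash
cat > go.py <<'E'
import sys
from h import *
np.set_printoptions(precision=4,suppress=True)
from plant import robot
o=robot.get_obs();R=Ro.from_quat(o['orientation']).as_matrix()
print('clk',round(o['clock'],2),'pos',np.array(o['eef_pos']),'F',np.array(o['contact_force']),'w',o['gripper_width'])
print('toolY deg',np.degrees(np.arctan2(R[1,1],R[0,1])),'tilt deg',np.degrees(np.arccos(-R[2,2])),'q',np.array(o['joints']))
for a in sys.argv[1:]:
    p=np.array(eval(a));d=R.T@(p-o['eef_pos']);print(p,'tool',d,'n',np.linalg.norm(d))
E
python3 go.py ".36,.28,.30" ".43,.14,.30"
```

```text
clk 0.52 pos [0.2405 0.4582 0.3035] F [ 1.1087 -0.4569 -0.0168] w 0.993717655706972
toolY deg 74.4363603079419 tilt deg 0.03982969688724787 q [-1.3123  0.1684  0.1129  1.9605 -0.0223  1.0146  0.1099]
[0.36 0.28 0.3 ] tool [-0.1629 -0.1396  0.0036] n 0.21461437358172125
[0.43 0.14 0.3 ] tool [-0.2679 -0.2557  0.0036] n 0.37039696605115313
```

>>> apply_moves --deltas '[-0.031,-0.027,0,-3,0.085,-0.062,-0.053,0,-6,0.085,-0.093,-0.08,0,-9,0.085,-0.124,-0.106,0,-12,0.085,-0.155,-0.133,0,-13,0.06]'

```text
clock: 0.93
eef_pos: [0.3545, 0.2887, 0.3039]
orientation: [0.021, 1.0, 0.0, -0.0]
contact_force: [0.7, 1.3, 0.2]
gripper_width: 0.875
```

```bash
python3 go.py ".586,-.1497,.25"
```

```text
clk 0.93 pos [0.3545 0.2887 0.3039] F [0.6541 1.2915 0.2415] w 0.8747338485859427
toolY deg 87.62975181304981 tilt deg 0.014802567036350354 q [-1.0605  0.0588  0.2477  2.0859 -0.0174  0.9987  0.7256]
[ 0.586  -0.1497  0.25  ] tool [-0.2494 -0.4285  0.0538] n 0.4986891570487207
```

>>> apply_moves --deltas '[-0.02,-0.034,0,0,0.05,-0.04,-0.068,0,0,0.05,-0.06,-0.103,0,0,0.05,-0.08,-0.137,0,0,0.05,-0.1,-0.171,0,0,0.05]'

```text
clock: 1.35
eef_pos: [0.4466, 0.1132, 0.304]
orientation: [0.022, 1.0, 0.0, 0.0]
contact_force: [1.4, 1.7, -0.1]
gripper_width: 0.586
```

>>> apply_moves --deltas '[-0.02,-0.034,0,0,0.05,-0.04,-0.068,0,0,0.05,-0.06,-0.103,0.01,0,0.05,-0.08,-0.137,0.02,0,0.05,-0.1,-0.171,0.03,0,0.05]'

```text
clock: 1.77
eef_pos: [0.5389, -0.0619, 0.2736]
orientation: [0.022, 1.0, 0.0, 0.0]
contact_force: [1.0, 1.2, 0.3]
gripper_width: 0.585
```

```bash
python3 go.py ".586,-.1497,.15"
```

```text
clk 1.77 pos [ 0.5389 -0.0619  0.2736] F [0.9755 1.2126 0.2834] w 0.5852245112527404
toolY deg 87.44928567667411 tilt deg 0.027059731370029604 q [-0.503   0.2718  0.596   1.9629 -0.1852  0.9597  1.7091]
[ 0.586  -0.1497  0.15  ] tool [-0.0509 -0.0856  0.1236] n 0.15873610620023462
```

>>> apply_moves --deltas '[-0.017,-0.028,0.03,0,0.05,-0.034,-0.056,0.06,0,0.05,-0.05,-0.083,0.09,0,0.05,-0.05,-0.083,0.12,0,0.05,-0.05,-0.083,0.12,0,0.05]'

```text
clock: 2.18
eef_pos: [0.5822, -0.1469, 0.1479]
orientation: [0.024, 1.0, -0.0, -0.004]
contact_force: [-2.2, 0.9, -1.9]
gripper_width: 0.587
```

```bash
python3 go.py ".586,-.1497,.078"
python3 - <<'E'
from plant import eyes
from h import *
for n in("side","top"):
    c=eyes.capture(n);pickle.dump(c,open(f'{n}1.pkl','wb'))
crop(load('side1.pkl'),290,220,410,360,5,'pics/s1b.png')
E
```

```text
clk 2.18 pos [ 0.5822 -0.1469  0.1479] F [-2.2303  0.9066 -1.9424] w 0.5865107182801863
toolY deg 87.27075535830521 tilt deg 0.4658697959251756 q [-0.2543  0.5432  0.5179  1.9205 -0.3687  0.7808  1.9926]
[ 0.586  -0.1497  0.078 ] tool [-0.0045 -0.0025  0.0699] n 0.07004922883268236
```

View pics/s1b.png

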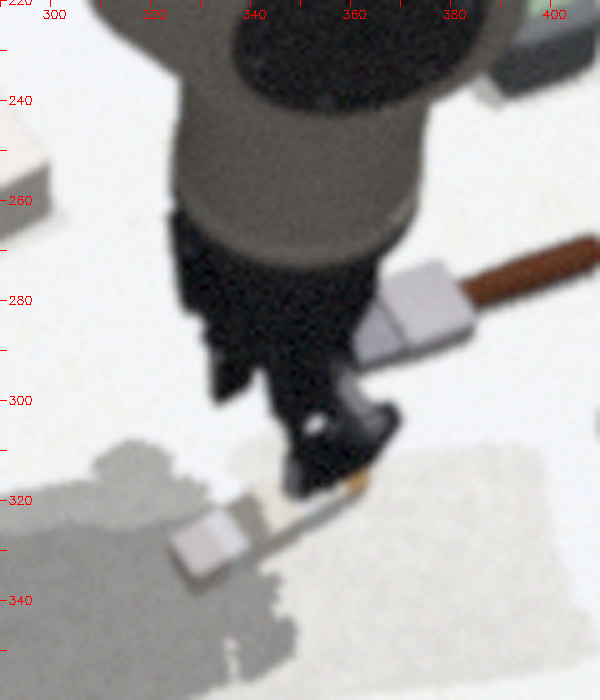

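The fingers straddle the vial, which spans about (328,330) to (362,316), and they clear the brush. Going down to grasp.

>>> apply_moves --deltas '[-0.002,-0.002,0.02,0,0.05,-0.003,-0.002,0.04,0,0.05,-0.003,-0.002,0.055,0,0.05,-0.003,-0.002,0.066,0,0.05,-0.003,-0.002,0.07,0,0.05]'

```text
clock: 2.7
eef_pos: [0.5878, -0.1463, 0.0844]
orientation: [0.022, 1.0, 0.0, 0.0]
contact_force: [-0.6, 0.5, -0.1]
gripper_width: 0.587
```

>>> apply_moves --deltas '[0,0,0,0,0.05,0,0,0,0,0.05]'

```text
clock: 2.87
eef_pos: [0.5881, -0.1471, 0.0852]
orientation: [0.022, 1.0, 0.0, 0.001]
contact_force: [0.5, 0.4, 0.3]
gripper_width: 0.585
```

```bash
python3 go.py ".586,-.1497,.078"
```

```text
clk 2.87 pos [ 0.5881 -0.1471  0.0852] F [0.4652 0.3775 0.3091] w 0.5850582669422081
toolY deg 87.45017744145119 tilt deg 0.07678303998090089 q [-0.2035  0.6358  0.454   1.934  -0.4347  0.6674  2.0463]
[ 0.586  -0.1497  0.078 ] tool [ 0.002  -0.0027  0.0072] n 0.007948053361886117
```

>>> apply_moves --deltas '[0.001,-0.003,0.004,0,0.05,0.002,-0.003,0.007,0,0.05,0.002,-0.003,0.007,0,0.05]'

```text
clock: 3.12
eef_pos: [0.5851, -0.1505, 0.0768]
orientation: [0.023, 1.0, -0.0, -0.0]
contact_force: [-1.8, 0.4, -0.2]
gripper_width: 0.583
```

```bash
python3 go.py ".586,-.1497,.078"
```

```text
clk 3.12 pos [ 0.5851 -0.1505  0.0768] F [-1.7887  0.3809 -0.2065] w 0.5832876556940757
toolY deg 87.40241267874394 tilt deg 0.009003168401116854 q [-0.1914  0.6462  0.4457  1.9397 -0.4416  0.6524  2.0578]
[ 0.586  -0.1497  0.078 ] tool [-0.0009  0.0008 -0.0012] n 0.0016824680981801443
```

Good. Closing.

>>> apply_moves --deltas '[0,0,0,0,0.03,0,0,0,0,0.02,0,0,0,0,0.015,0,0,0,0,0.015,0,0,0,0,0.015]' --force 40

```text
clock: 3.53
eef_pos: [0.5856, -0.1504, 0.0772]
orientation: [0.023, 1.0, -0.0, 0.0]
contact_force: [-1.6, 0.1, 5.6]
gripper_width: 0.269
```

>>> apply_moves --deltas '[0,0,0,0,0.015,0,0,0,0,0.015,0,0,-0.005,0,0.015,0,0,-0.012,0,0.015,0,0,-0.02,0,0.015]'

```text
clock: 3.95
eef_pos: [0.5853, -0.1502, 0.0974]
orientation: [0.023, 1.0, -0.0, -0.0]
contact_force: [0.4, 0.7, -0.4]
gripper_width: 0.272
```

```bash
python3 go.py ".527,.1035,.25"
```

```text
clk 3.95 pos [ 0.5853 -0.1502  0.0974] F [ 0.4305  0.657  -0.4008] w 0.271585150693117
toolY deg 87.42062834904111 tilt deg 0.033075652371103444 q [-0.2082  0.6165  0.4671  1.9346 -0.4222  0.6881  2.0421]
[0.527  0.1035 0.25  ] tool [ 0.0697  0.2509 -0.1526] n 0.3017869909120071
```

>>> apply_moves --deltas '[0,0,-0.025,0,0.015,0,0.01,-0.055,0,0.015,0.01,0.03,-0.08,0,0.015,0.018,0.06,-0.1,0,0.015,0.025,0.09,-0.11,0,0.015]'

```text
clock: 4.37
eef_pos: [0.5646, -0.0593, 0.21]
orientation: [0.024, 1.0, 0.0, 0.002]
contact_force: [1.2, 0.0, -1.2]
gripper_width: 0.272
```

>>> apply_moves --deltas '[0.01,0.035,0,0,0.015,0.02,0.07,0,0,0.015,0.03,0.105,0,0,0.015,0.038,0.135,0,0,0.015,0.045,0.16,0,0,0.015]'

```text
clock: 4.78
eef_pos: [0.526, 0.1051, 0.2077]
orientation: [0.022, 1.0, 0.0, 0.0]
contact_force: [0.6, 0.5, 0.0]
gripper_width: 0.269
```

>>> apply_moves --deltas '[0,0,0,0,0.015,0,0,0,0,0.015]'

```text
clock: 4.95
eef_pos: [0.5264, 0.1041, 0.2075]
orientation: [0.021, 1.0, 0.0, 0.0]
contact_force: [-0.2, 0.0, -0.7]
gripper_width: 0.273
```

```bash
python3 go.py ".527,.1035,.14"
python3 - <<'E'
from plant import eyes
from h import *
for n in("side","top"):
    c=eyes.capture(n);pickle.dump(c,open(f'{n}2.pkl','wb'))
crop(load('side2.pkl'),190,130,330,290,4,'pics/s2b.png');crop(load('top2.pkl'),180,220,330,340,5,'pics/t2b.png')
E
```

```text
clk 4.95 pos [0.5264 0.1041 0.2075] F [-0.1524  0.0076 -0.7281] w 0.27342219882759466
toolY deg 87.59553818818091 tilt deg 0.03828400673068491 q [-0.7694  0.3536  0.5547  2.0323 -0.2525  0.8209  1.4599]
[0.527  0.1035 0.14  ] tool [-0.0006 -0.0006  0.0675] n 0.06753665381363465
```

View pics/s2b.png

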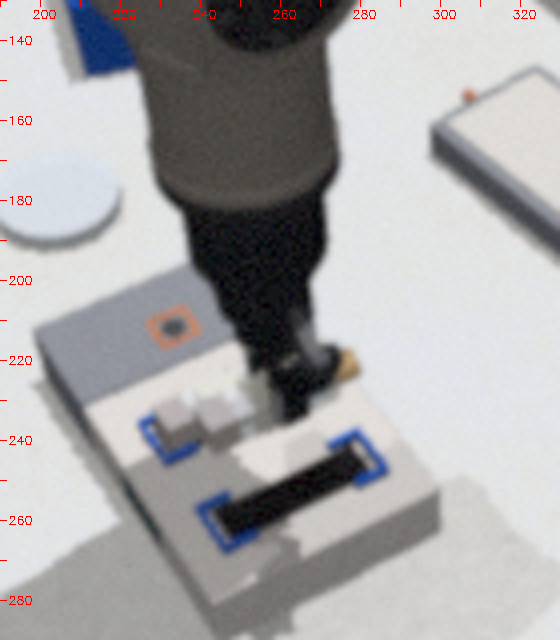

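View pics/t2b.png

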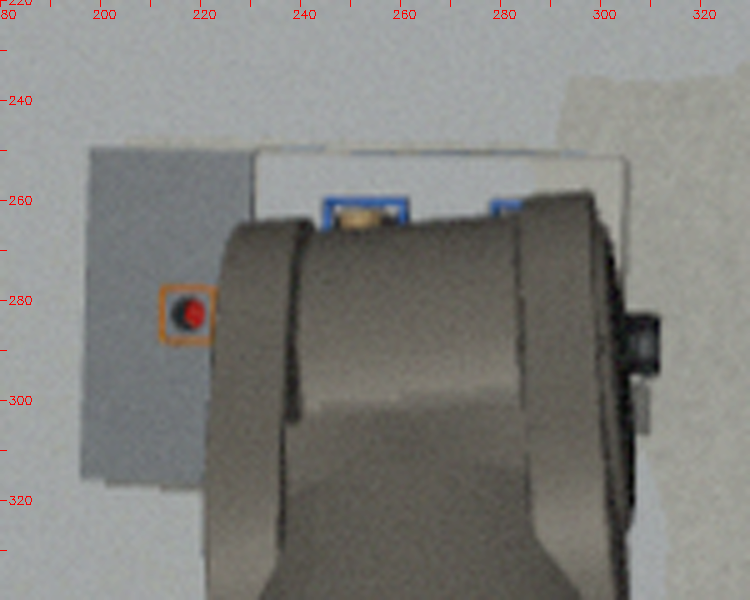

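The vial is held level, with its stopper at about (275,221) in the side picture. I'll check its position against the expected one before lowering.

```bash
python3 - <<'E'
from h import *
np.set_printoptions(precision=4,suppress=True)
s=load('side2.pkl')
G=cv2.cvtColor(s["image"],cv2.COLOR_RGB2HSV)
m=(G[...,0]>=8)&(G[...,0]<=25)&(G[...,1]>70)&(G[...,2]>60);k=np.zeros_like(m);k[205:232,262:285]=m[205:232,262:285]
v,u=np.nonzero(k);print('stopper px',u.mean(),v.mean(),u.min(),u.max(),v.min(),v.max(),len(u))
c=np.array([.5268,.1041,.1423]);d=np.array([np.cos(-.0436),np.sin(-.0436),0]);n=np.array([-d[1],d[0],0]);z=np.array([0,0,1.])
print('stopper tip exp',proj(s,c+50*.001*d),'stopper mid',proj(s,c+43*.001*d))
print('base end corners exp',proj(s,[c-.05*d-.012*n+.012*z,c-.05*d-.012*n-.012*z,c-.05*d+.012*n+.012*z]))
print('mm/px', s["K"][0,0]/np.linalg.norm(c-[.2236,-.54,.9645])/1000)
E
python3 - <<'E'
import sys;sys.path.insert(0,'.')
from h import *
crop(load('side2.pkl'),220,205,290,250,11,'pics/s2c.png')
E
```

```text
stopper px 276.11538461538464 221.07692307692307 274 278 218 224 26
stopper tip exp [[278.199  219.8469]] stopper mid [[275.616  221.0509]]
base end corners exp [[241.9503 237.6701]
 [243.1816 244.3216]
 [237.0988 230.8041]]
mm/px 0.4277974252577367
```

View pics/s2c.png

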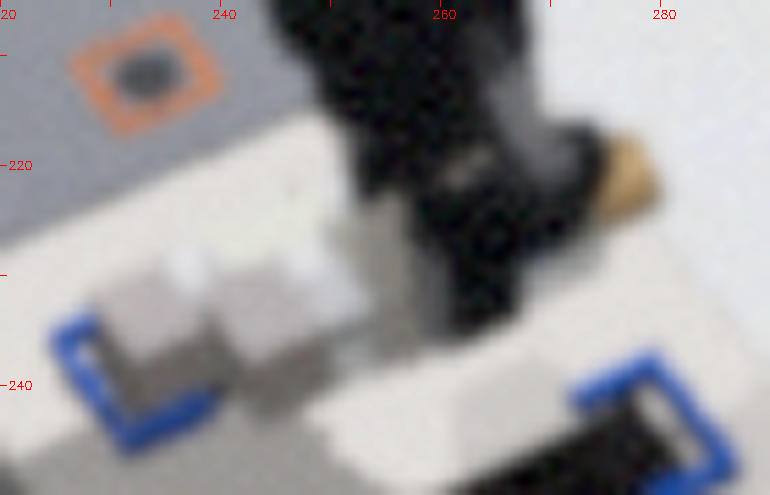

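>>> apply_moves --deltas '[0,0,0.02,0,0.015,0,0,0.04,0,0.015,0,0,0.055,0,0.015,0,0,0.065,0,0.015,0,0,0.068,0,0.015]'

```text
clock: 5.47
eef_pos: [0.5264, 0.1013, 0.1377]
orientation: [0.023, 1.0, -0.001, -0.001]
contact_force: [-0.0, -0.1, -0.0]
gripper_width: 0.276
```

>>> apply_moves --deltas '[0,0,0,0,0.015,0,0,0,0,0.015]'

```text
clock: 5.63
eef_pos: [0.5272, 0.1021, 0.1395]
orientation: [0.023, 1.0, 0.0, 0.0]
contact_force: [0.5, 0.1, -0.4]
gripper_width: 0.273
```

```bash
python3 go.py ".527,.1035,.1275"
python3 - <<'E'
from plant import eyes
from h import *
for n in("side","top"):
    c=eyes.capture(n);pickle.dump(c,open(f'{n}3.pkl','wb'))
crop(load('side3.pkl'),220,205,300,275,9,'pics/s3.png')
E
```

```text
clk 5.63 pos [0.5272 0.1021 0.1395] F [ 0.462   0.0667 -0.4222] w 0.27286836405518994
toolY deg 87.36800132729498 tilt deg 0.027437700858581607 q [-0.7075  0.4603  0.4937  2.0723 -0.3387  0.6856  1.5327]
[0.527  0.1035 0.1275] tool [0.0002 0.0014 0.012 ] n 0.01209324641120104
```

View pics/s3.png

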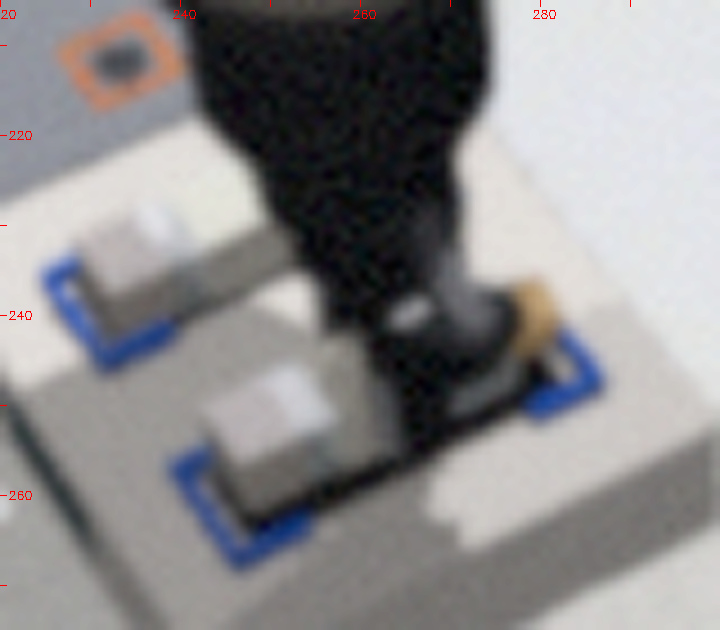

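Run:
```python
from h import *
np.set_printoptions(precision=2,suppress=True)
s=load('side3.pkl')
d=np.array([np.cos(-.044),np.sin(-.044),0]);n=np.array([-d[1],d[0],0]);z=np.array([0,0,1.])
for nm,c in(('now',np.array([.5275,.1021,.0743])),('placed',np.array([.5306,.183,.062]))):
    print(nm,'label px', proj(s,[c-.05*d-.012*n+.012*z,c-.05*d+.012*n+.012*z,c-.05*d-.012*n-.012*z,c+.05*d+.01*z,c+.05*d-.01*n])+.45)
f=np.array([.527,.1035,.05])
print('fence corners outer top', proj(s,[f+a*.058*d+b*.02*n+.008*z for a,b in((-1,-1),(-1,1),(1,-1),(1,1))])+.45)
f=f+.08*n
print('placed fence', proj(s,[f+a*.058*d+b*.02*n+.008*z for a,b in((-1,-1),(-1,1),(1,-1),(1,1))])+.45)
```

```text
now label px [[246.46 256.8 ]
 [241.79 250.03]
 [247.57 262.83]
 [280.69 236.37]
 [282.96 241.61]]
placed label px [[231.64 237.85]
 [227.34 231.6 ]
 [232.93 243.92]
 [264.91 219.01]
 [267.11 224.05]]
fence corners outer top [[245.86 267.34]
 [238.25 256.11]
 [287.64 246.75]
 [279.55 236.28]]
placed fence [[230.92 245.29]
 [223.86 234.86]
 [271.74 226.19]
 [264.2  216.44]]
```

Everything agrees within about 1 px, so the vial fits inside the fences. Lowering.

>>> apply_moves --deltas '[0,0.001,0.003,0,0.015,-0.0005,0.001,0.006,0,0.015,-0.0005,0.001,0.008,0,0.015,-0.0005,0.001,0.01,0,0.015,-0.0005,0.001,0.01,0,0.015]'

```text
clock: 6.15
eef_pos: [0.5271, 0.1036, 0.1285]
orientation: [0.022, 1.0, -0.0, -0.0]
contact_force: [-0.7, 0.1, -0.7]
gripper_width: 0.27
```

```bash
python3 go.py ".527,.1035,.1272"
```

```text
clk 6.15 pos [0.5271 0.1036 0.1285] F [-0.7437  0.1186 -0.6991] w 0.26981826263459946
toolY deg 87.42951688867957 tilt deg 0.034534266308144636 q [-0.6991  0.4787  0.4812  2.076  -0.3523  0.6656  1.5424]
[0.527  0.1035 0.1272] tool [ 0.0001 -0.0001  0.0013] n 0.001301556947462647
```

>>> apply_moves --deltas '[0,0,0.001,0,0.015,0,0,0.002,0,0.015,0,0,0.002,0,0.015]'

```text
clock: 6.4
eef_pos: [0.5273, 0.1035, 0.1272]
orientation: [0.023, 1.0, 0.0, -0.0]
contact_force: [-2.8, -0.2, 8.2]
gripper_width: 0.271
```

```bash
python3 go.py ".527,.1035,.1272"
```

```text
clk 6.4 pos [0.5273 0.1035 0.1272] F [-2.8413 -0.2104  8.223 ] w 0.2710322607397687
toolY deg 87.41650796851556 tilt deg 0.015519018627295463 q [-0.6972  0.4808  0.4794  2.0764 -0.3546  0.6627  1.5444]
[0.527  0.1035 0.1272] tool [ 0.0003 -0.0001 -0.    ] n 0.00032178533573031225
```

Contact at 8 N, so the vial is seated. Opening gently, then rising.

>>> apply_moves --deltas '[0,0,0,0,0.026,0,0,0,0,0.03,0,0,0,0,0.034,0,0,0,0,0.04,0,0,0,0,0.045]'

```text
clock: 6.82
eef_pos: [0.5272, 0.1036, 0.1269]
orientation: [0.022, 1.0, -0.0, -0.0]
contact_force: [0.1, 0.9, -0.1]
gripper_width: 0.526
```

>>> apply_moves --deltas '[0,0,0,0,0.045,0,0,-0.01,0,0.045,0,0,-0.03,0,0.045,0,0,-0.06,0,0.045,0,0,-0.1,0,0.045]'

```text
clock: 7.23
eef_pos: [0.5262, 0.1031, 0.227]
orientation: [0.023, 1.0, -0.001, -0.002]
contact_force: [0.2, 0.1, -0.0]
gripper_width: 0.526
```

>>> apply_moves --deltas '[0,-0.04,-0.01,0,0.045,0,-0.08,-0.01,0,0.045,0,-0.12,-0.01,0,0.045,0,-0.16,-0.01,0,0.045,0,-0.2,-0.01,0,0.045]'

```text
clock: 7.65
eef_pos: [0.5178, -0.0979, 0.2379]
orientation: [0.022, 1.0, 0.0, 0.0]
contact_force: [0.5, 0.1, -0.1]
gripper_width: 0.527
```

```bash
python3 go.py ".4915,-.3447,.25"
python3 - <<'E'
from plant import eyes
from h import *
for n in("side","top"):
    c=eyes.capture(n);pickle.dump(c,open(f'{n}4.pkl','wb'))
crop(load('side4.pkl'),220,200,300,275,8,'pics/s4.png');crop(load('top4.pkl'),190,240,320,325,6,'pics/t4.png')
E
```

```text
clk 7.65 pos [ 0.5178 -0.0979  0.2379] F [ 0.5294  0.1051 -0.102 ] w 0.5265776484012118
toolY deg 87.44907137947037 tilt deg 0.059724820101758454 q [-0.4749  0.3035  0.6485  2.0316 -0.2374  0.8786  1.8306]
[ 0.4915 -0.3447  0.25  ] tool [ 0.0153 -0.2477 -0.0122] n 0.24848469851872657
```

View pics/s4.png

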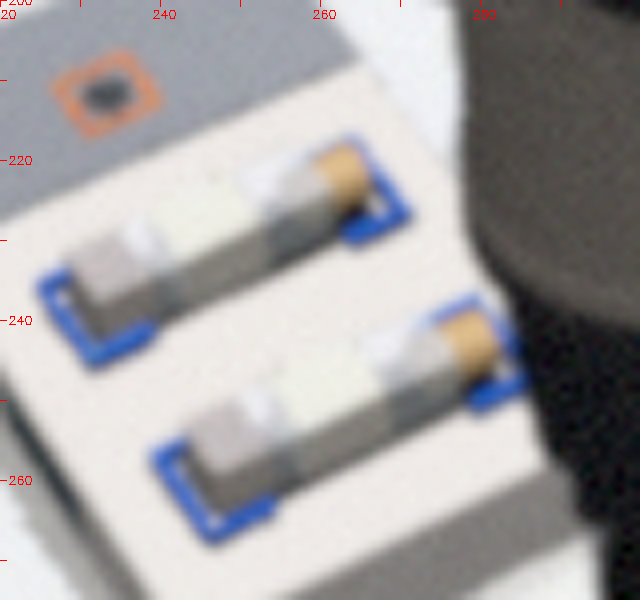

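View pics/t4.png

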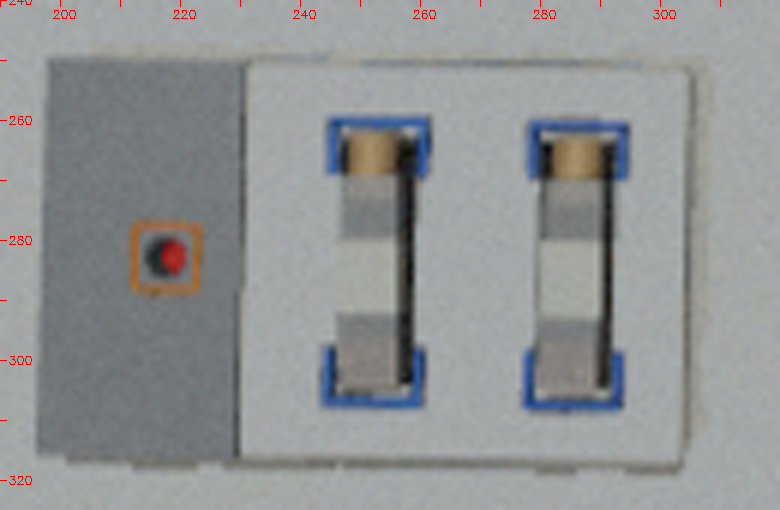

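The loose vial now lies flat inside the free cradle's fences at (286,284) in the top picture, with its stopper the same way as its neighbour's. Next, the stylus.

>>> apply_moves --deltas '[0.003,-0.04,-0.004,0,0.045,0.006,-0.08,-0.008,0,0.045,0.009,-0.12,-0.012,0,0.045,0.011,-0.16,-0.012,0,0.045,0.013,-0.19,-0.012,0,0.045]'

```text
clock: 8.17
eef_pos: [0.4959, -0.2886, 0.2502]
orientation: [0.023, 1.0, -0.0, 0.001]
contact_force: [0.7, 0.7, -0.0]
gripper_width: 0.527
```

>>> apply_moves --deltas '[0.001,-0.03,0,0,0.045,0.002,-0.057,0,0,0.045,0.002,-0.057,0,0,0.045,0.002,-0.057,0,0,0.045]'

```text
clock: 8.5
eef_pos: [0.4914, -0.344, 0.2495]
orientation: [0.024, 1.0, -0.0, -0.0]
contact_force: [-0.4, 0.5, 0.1]
gripper_width: 0.529
```

```bash
python3 go.py ".4915,-.3447,.15"
python3 - <<'E'
from plant import eyes
from h import *
for n in("side","top"):
    c=eyes.capture(n);pickle.dump(c,open(f'{n}5.pkl','wb'))
crop(load('side5.pkl'),310,280,430,430,5,'pics/s5.png')
E
```

```text
clk 8.5 pos [ 0.4914 -0.344   0.2495] F [-0.3579  0.4789  0.0799] w 0.5286089436755789
toolY deg 87.24449350626936 tilt deg 0.04360903923741648 q [-0.0199  0.4272  0.6804  1.8628 -0.3222  0.9633  2.3258]
[ 0.4915 -0.3447  0.15  ] tool [-0.0002 -0.0007  0.0995] n 0.09949207941912035
```

View pics/s5.png

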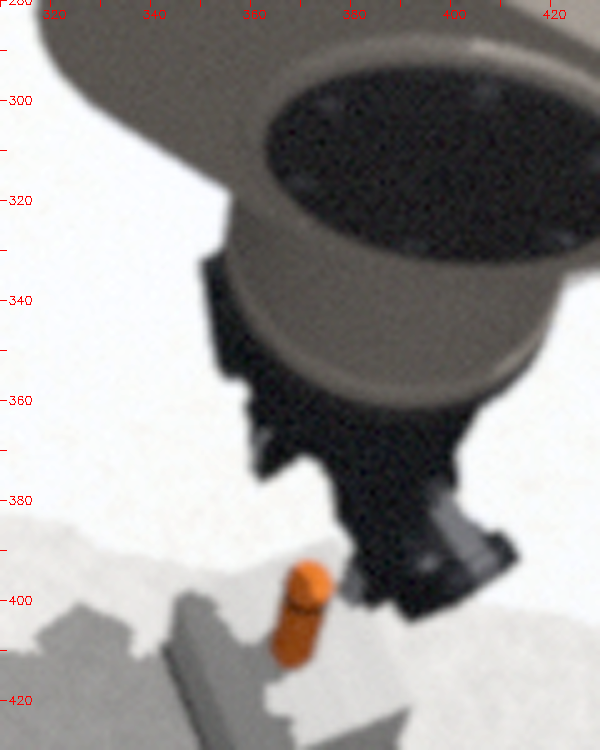

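Run:
```python
from h import *
np.set_printoptions(precision=1,suppress=True)
s=load('side5.pkl')
from plant import robot
o=robot.get_obs();R=Ro.from_quat(o['orientation']).as_matrix();p=np.array(o['eef_pos'])
for y in(-.04,-.0225,0,.0225,.04):
    print(y,[proj(s,p+R@np.array([x,y,.066]))[0]+.45 for x in(-.011,.011)])
s=load('side1.pkl');p=np.array([.5822,-.1469,.1479])
for y in(-.04,-.025,.025,.04):
    print(y,[proj(s,p+R@np.array([x,y,.066]))[0]+.45 for x in(-.011,.011)])
```

```text
-0.04 [array([393.7, 398.7]), array([383.4, 405.8])]
-0.0225 [array([387.2, 390.2]), array([377. , 397.1])]
0 [array([379.1, 379.4]), array([369. , 386.2])]
0.0225 [array([371.3, 369.1]), array([361.2, 375.6])]
0.04 [array([365.3, 361.2]), array([355.3, 367.5])]
-0.04 [array([358.5, 318.4]), array([350.2, 323.4])]
-0.025 [array([354.4, 313.3]), array([346.1, 318.1])]
0.025 [array([341.2, 296.7]), array([333. , 301.3])]
0.04 [array([337.4, 291.9]), array([329.2, 296.4])]
```

The finger positions match their projection, with the handle centred between them. Going down.

>>> apply_moves --deltas '[0,-0.0005,0.025,0,0.045,0,-0.0005,0.05,0,0.045,0,-0.0005,0.075,0,0.045,0,-0.0005,0.09,0,0.045,0,-0.0005,0.096,0,0.045]'

```text
clock: 9.02
eef_pos: [0.492, -0.3408, 0.151]
orientation: [0.022, 1.0, 0.001, -0.001]
contact_force: [-0.4, 1.3, -0.5]
gripper_width: 0.524
```

>>> apply_moves --deltas '[0,0,0,0,0.045,0,0,0,0,0.045]'

```text
clock: 9.18
eef_pos: [0.4926, -0.3424, 0.1537]
orientation: [0.022, 1.0, -0.0, 0.0]
contact_force: [0.8, -0.3, -0.3]
gripper_width: 0.527
```

```bash
python3 go.py ".4915,-.3447,.151"
```

```text
clk 9.18 pos [ 0.4926 -0.3424  0.1537] F [ 0.7777 -0.2788 -0.2646] w 0.5274545776940269
toolY deg 87.4674290987157 tilt deg 0.01885905452951326 q [ 0.0484  0.5501  0.5976  1.9269 -0.4261  0.792   2.4093]
[ 0.4915 -0.3447  0.151 ] tool [ 0.001  -0.0023  0.0027] n 0.003678272447173461
```

>>> apply_moves --deltas '[0.001,-0.002,0.002,0,0.045,0.001,-0.002,0.002,0,0.045,0.001,-0.002,0.002,0,0.045]'

```text
clock: 9.43
eef_pos: [0.4913, -0.345, 0.1517]
orientation: [0.023, 1.0, -0.0, 0.001]
contact_force: [-0.2, -0.6, 0.2]
gripper_width: 0.526
```

>>> apply_moves --deltas '[0,0,0,0,0.03,0,0,0,0,0.02,0,0,0,0,0.01,0,0,0,0,0.008,0,0,0,0,0.008]' --force 60

```text
clock: 9.85
eef_pos: [0.4913, -0.3448, 0.1513]
orientation: [0.022, 1.0, -0.0, 0.0]
contact_force: [-1.1, 1.1, 5.7]
gripper_width: 0.193
```

>>> apply_moves --deltas '[0,0,0,0,0.008,0,0,0,0,0.008,0,0,0,0,0.008]'

```text
clock: 10.1
eef_pos: [0.4913, -0.3448, 0.1513]
orientation: [0.022, 1.0, -0.0, 0.0]
contact_force: [-1.3, 1.3, 5.6]
gripper_width: 0.196
```

```bash
python3 go.py ".4915,-.3447,.25"
```

```text
clk 10.1 pos [ 0.4913 -0.3448  0.1513] F [-1.2759  1.2727  5.5702] w 0.19624593809456403
toolY deg 87.42422375361379 tilt deg 0.026790579352300906 q [ 0.0551  0.5536  0.5951  1.9275 -0.4291  0.7881  2.4154]
[ 0.4915 -0.3447  0.25  ] tool [-0.0003  0.0001 -0.0987] n 0.09866547709719521
```

>>> apply_moves --deltas '[0,0,-0.015,0,0.008,0,0,-0.045,0,0.008,0,0,-0.075,0,0.008,0,0,-0.1,0,0.008,0,0,-0.12,0,0.008]'

```text
clock: 10.52
eef_pos: [0.4911, -0.345, 0.2731]
orientation: [0.023, 1.0, -0.0, 0.001]
contact_force: [0.2, -0.1, -0.6]
gripper_width: 0.194
```

>>> apply_moves --deltas '[-0.004,0.035,0,0,0.008,-0.006,0.075,0,0,0.008,-0.008,0.115,0,0,0.008,-0.01,0.155,0,0,0.008,-0.011,0.195,0,0,0.008]'

```text
clock: 10.93
eef_pos: [0.5107, -0.1486, 0.2711]
orientation: [0.023, 1.0, 0.0, 0.0]
contact_force: [0.5, -0.0, -1.2]
gripper_width: 0.194
```

```bash
python3 go.py ".5344,.2678,.25"
python3 - <<'E'
from plant import eyes
from h import *
for n in("side","top"):
    c=eyes.capture(n);pickle.dump(c,open(f'{n}6.pkl','wb'))
crop(load('side6.pkl'),270,230,420,400,4,'pics/s6.png')
E
```

```text
clk 10.93 pos [ 0.5107 -0.1486  0.2711] F [ 0.4518 -0.0319 -1.2202] w 0.19368618191635154
toolY deg 87.40824384476724 tilt deg 0.018198840515210316 q [-0.4128  0.2682  0.6846  1.991  -0.2076  0.9509  1.9014]
[0.5344 0.2678 0.25  ] tool [-0.0049  0.4171  0.0211] n 0.4176363798045586
```

View pics/s6.png

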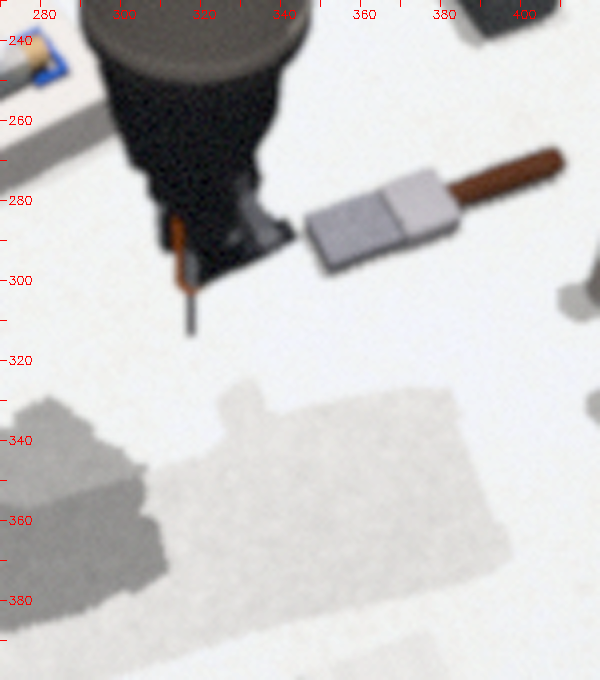

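The stylus is held upright, tip at (317,314). Carrying it over the hole.

>>> apply_moves --deltas '[-0.001,0.04,0,0,0.008,-0.001,0.08,0,0,0.008,-0.001,0.12,0,0,0.008,-0.002,0.16,0,0,0.008,-0.002,0.2,0,0,0.008]'

```text
clock: 11.45
eef_pos: [0.5216, 0.0511, 0.2712]
orientation: [0.023, 1.0, 0.0, 0.0]
contact_force: [0.5, 0.2, -0.6]
gripper_width: 0.199
```

>>> apply_moves --deltas '[-0.001,0.04,0,0,0.008,-0.001,0.08,0,0,0.008,-0.002,0.12,0,0,0.008,-0.002,0.16,0,0,0.008,-0.003,0.2,0,0,0.008]'

```text
clock: 11.87
eef_pos: [0.5334, 0.2509, 0.2711]
orientation: [0.022, 1.0, 0.0, -0.0]
contact_force: [1.9, -0.7, -0.1]
gripper_width: 0.195
```

```bash
python3 go.py ".5344,.2678,.215"
```

```text
clk 11.87 pos [0.5334 0.2509 0.2711] F [ 1.9235 -0.6753 -0.0583] w 0.19523633877843724
toolY deg 87.4288161196113 tilt deg 0.014464487035321227 q [-0.9591  0.3494  0.5154  1.8596 -0.2043  0.9846  1.17  ]
[0.5344 0.2678 0.215 ] tool [-0.0002  0.0169  0.0561] n 0.05855638531871957
```

>>> apply_moves --deltas '[0,0.01,0.01,0,0.008,0,0.017,0.025,0,0.008,0,0.017,0.045,0,0.008,0,0.017,0.056,0,0.008,0,0.017,0.056,0,0.008]'

```text
clock: 12.28
eef_pos: [0.5336, 0.2652, 0.2126]
orientation: [0.023, 1.0, -0.001, -0.001]
contact_force: [-0.1, -0.6, -1.1]
gripper_width: 0.195
```

>>> apply_moves --deltas '[0,0,0,0,0.008,0,0,0,0,0.008,0,0,0,0,0.008]'

```text
clock: 12.53
eef_pos: [0.5351, 0.2658, 0.216]
orientation: [0.023, 1.0, 0.0, 0.001]
contact_force: [0.4, -1.2, 0.1]
gripper_width: 0.193
```

```bash
python3 go.py ".5344,.2678,.195"
python3 - <<'E'
from plant import eyes
from h import *
for n in("side","top"):
    c=eyes.capture(n);pickle.dump(c,open(f'{n}7.pkl','wb'))
crop(load('side7.pkl'),205,160,265,230,9,'pics/s7.png');crop(load('top7.pkl'),180,230,300,320,5,'pics/t7.png')
E
```

```text
clk 12.53 pos [0.5351 0.2658 0.216 ] F [ 0.4026 -1.2452  0.1061] w 0.19344366616971786
toolY deg 87.39425200160902 tilt deg 0.08343637864826985 q [-0.9456  0.4279  0.484   1.8885 -0.2527  0.8839  1.188 ]
[0.5344 0.2678 0.195 ] tool [0.0008 0.002  0.021 ] n 0.021104721094862156
```

View pics/s7.png

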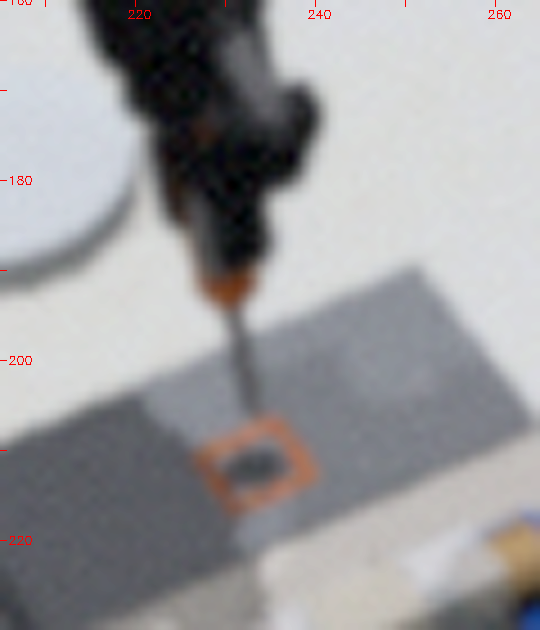

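View pics/t7.png

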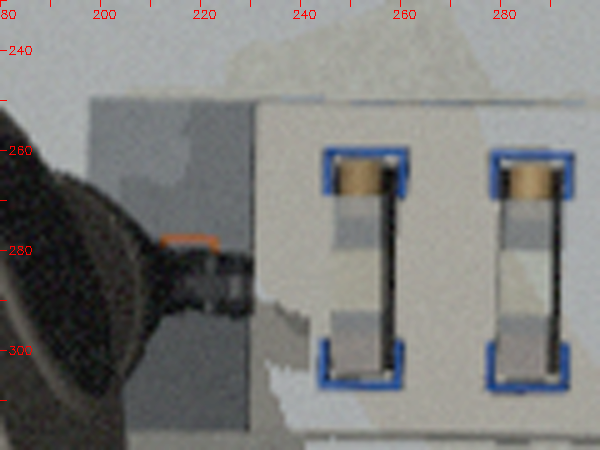

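Run:
```python
from h import *
np.set_printoptions(precision=4,suppress=True)
s=load('side7.pkl')
print('exp tip',proj(s,[.5351,.2658,.0747]),'shank root',proj(s,[.5351,.2658,.1247]),'deck below',proj(s,[.5351,.2658,.05]),'hole',proj(s,[.5344,.2678,.05]))
# shank centreline: darkest col per row
g=s["image"].sum(2).astype(float)
for v in range(192,209):
    r=g[v,225:241]; b=np.median(r); w=np.clip(b-25-r,0,None); w=w*(w>0)
    print(v, r.astype(int), np.round((w*np.arange(225,241)).sum()/max(w.sum(),1),2))
print(onz(s,[(232.2,205),(232.2,204.5)],.0747))
```

```text
exp tip [[232.4966 205.5091]] shank root [[229.8688 191.9473]] deck below [[233.7339 211.8965]] hole [[233.1337 211.5545]]
192 [453 402 309 210 171 148 158 241 353 439 461 463 468 469 463 458] 229.85
193 [464 444 385 304 228 175 211 324 420 457 465 466 462 458 443 424] 229.89
194 [467 464 443 396 314 231 252 382 449 463 459 445 440 422 393 361] 231.28
195 [465 467 463 444 378 274 259 380 440 442 424 395 380 352 338 317] 233.17
196 [463 470 466 458 415 307 249 332 394 389 363 336 326 310 315 316] 232.88
197 [464 462 460 455 418 328 243 263 317 326 324 312 310 306 303 310] 231.38
198 [459 456 439 423 381 302 222 232 289 312 310 309 308 313 300 303] 231.46
199 [438 420 391 354 323 275 212 224 276 305 312 312 299 300 289 283] 231.44
200 [388 359 331 322 304 265 214 222 261 295 298 297 290 288 273 282] 231.52
201 [334 314 308 307 304 279 233 202 242 271 284 282 278 283 278 283] 231.91
202 [310 307 308 309 317 294 242 205 224 261 277 275 273 277 278 278] 232.21
203 [310 312 310 311 307 303 255 209 220 259 274 272 278 277 270 269] 232.42
204 [313 311 312 309 312 304 265 217 225 260 267 273 277 278 276 274] 232.43
205 [307 312 316 310 301 302 280 240 231 257 275 272 272 278 275 276] 232.64
206 [305 310 310 309 308 312 296 279 258 270 277 273 274 281 280 278] 0.0
207 [298 300 314 305 312 307 302 302 290 282 269 265 272 275 280 277] 236.0
208 [260 292 304 306 304 299 293 296 292 282 273 272 271 274 274 279] 225.0
[[0.5354 0.2679 0.0747]
 [0.5362 0.2694 0.0747]]
```

The observed tip (232.4,205) matches the expected one, so the stylus is straight under the TCP. Correcting by 1 to 2 mm and going down to just above the hole.

>>> apply_moves --deltas '[0.0005,0.002,0.005,0,0.008,0.001,0.002,0.01,0,0.008,0.001,0.002,0.014,0,0.008,0.001,0.002,0.017,0,0.008,0.001,0.002,0.017,0,0.008]'

```text
clock: 13.05
eef_pos: [0.5333, 0.2678, 0.197]
orientation: [0.022, 1.0, -0.0, -0.0]
contact_force: [0.2, -0.9, -1.0]
gripper_width: 0.2
```

```bash
python3 go.py ".5344,.2676,.17"
python3 - <<'E'
from plant import eyes
from h import *
for n in("side","top"):
    c=eyes.capture(n);pickle.dump(c,open(f'{n}8.pkl','wb'))
crop(load('side8.pkl'),210,180,260,225,12,'pics/s8.png')
E
```

```text
clk 13.05 pos [0.5333 0.2678 0.197 ] F [ 0.1831 -0.8712 -1.0363] w 0.1997565187963856
toolY deg 87.42495346883624 tilt deg 0.07613283606509214 q [-0.9397  0.4524  0.4725  1.9017 -0.2675  0.8508  1.1961]
[0.5344 0.2676 0.17  ] tool [-0.0011 -0.0001  0.027 ] n 0.02700189561558046
```

View pics/s8.png

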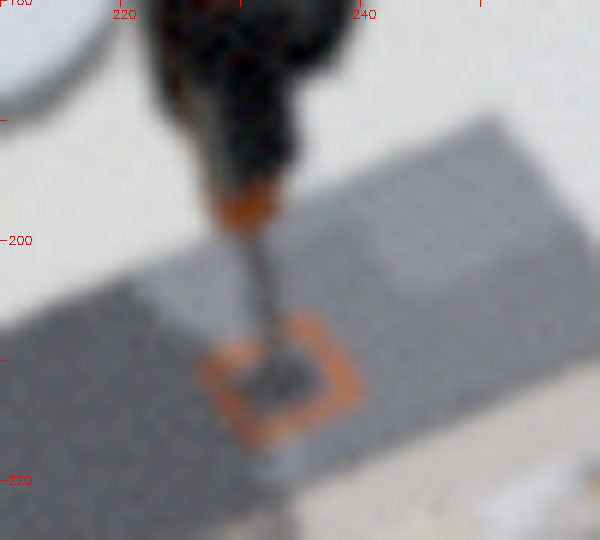

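The tip is over the hole's middle at about (233,211). Inserting.

>>> apply_moves --deltas '[-0.001,0,0.004,0,0.008,-0.001,0,0.008,0,0.008,-0.001,0,0.012,0,0.008,-0.001,0,0.016,0,0.008,-0.001,0,0.018,0,0.008]'

```text
clock: 13.57
eef_pos: [0.5344, 0.2678, 0.1791]
orientation: [0.022, 1.0, -0.0, -0.0]
contact_force: [-0.7, 0.2, -1.0]
gripper_width: 0.19
```

>>> apply_moves --deltas '[0,0,0,0,0.008]'

```text
clock: 13.65
eef_pos: [0.5345, 0.2678, 0.1792]
orientation: [0.023, 1.0, -0.0, -0.0]
contact_force: [1.1, -0.1, -0.7]
gripper_width: 0.193
```

```bash
python3 go.py ".5344,.2676,.1633"
```

```text
clk 13.65 pos [0.5345 0.2678 0.1792] F [ 1.0854 -0.119  -0.7451] w 0.19322786394608157
toolY deg 87.41848734146342 tilt deg 0.05444885330019307 q [-0.928   0.4773  0.4608  1.9108 -0.2834  0.8183  1.2097]
[0.5344 0.2676 0.1633] tool [ 0.     -0.0002  0.0159] n 0.015946997150400467
```

>>> apply_moves --deltas '[0,0,0.003,0,0.008,0,0,0.006,0,0.008,0,0,0.009,0,0.008,0,0,0.011,0,0.008,0,0,0.012,0,0.008]'

```text
clock: 14.07
eef_pos: [0.5346, 0.2679, 0.1676]
orientation: [0.023, 1.0, -0.0, -0.0]
contact_force: [0.5, -0.7, 1.1]
gripper_width: 0.195
```

>>> apply_moves --deltas '[0,0,0.001,0,0.008,0,0,0.002,0,0.008,0,0,0.003,0,0.008]'

```text
clock: 14.32
eef_pos: [0.5348, 0.2679, 0.165]
orientation: [0.023, 1.0, 0.0, 0.0]
contact_force: [-0.5, 0.1, 1.5]
gripper_width: 0.195
```

```bash
python3 go.py ".5344,.2676,.1633"
```

```text
clk 14.32 pos [0.5348 0.2679 0.165 ] F [-0.5248  0.1166  1.4841] w 0.1954111631485267
toolY deg 87.4181093564106 tilt deg 0.008761941475388672 q [-0.9191  0.4967  0.4506  1.9187 -0.2963  0.791   1.2202]
[0.5344 0.2676 0.1633] tool [ 0.0003 -0.0003  0.0017] n 0.0017556785858126864
```

>>> apply_moves --deltas '[0,0,0.001,0,0.008,0,0,0.002,0,0.008,0,0,0.002,0,0.008]'

```text
clock: 14.57
eef_pos: [0.5349, 0.2679, 0.1631]
orientation: [0.023, 1.0, 0.0, 0.0]
contact_force: [-0.5, -1.0, 6.9]
gripper_width: 0.196
```

>>> apply_moves --deltas '[0,0,0.001,0,0.008,0,0,0.001,0,0.008,0,0,0.001,0,0.008]'

```text
clock: 14.82
eef_pos: [0.5352, 0.268, 0.1628]
orientation: [0.023, 1.0, 0.0, 0.0]
contact_force: [-3.5, -2.6, 15.9]
gripper_width: 0.192
```

The hard stop came at TCP z = 0.163, as predicted, and the force has risen to 16 N. Checking that it holds steady before I finish.

>>> apply_moves --deltas '[0,0,0,0,0.008,0,0,0,0,0.008,0,0,0,0,0.008,0,0,0,0,0.008,0,0,0,0,0.008]'

```text
clock: 15.23
eef_pos: [0.5351, 0.268, 0.1627]
orientation: [0.023, 1.0, 0.0, 0.0]
contact_force: [-2.1, -1.2, 15.4]
gripper_width: 0.198
```

```bash
python3 go.py
python3 - <<'E'
from plant import eyes
from h import *
for n in("side","top"):
    c=eyes.capture(n);pickle.dump(c,open(f'{n}9.pkl','wb'))
crop(load('side9.pkl'),200,170,300,275,6,'pics/s9.png');cv2.imwrite('pics/t9.png',load('top9.pkl')["image"][:,:,::-1])
E
```

```text
clk 15.23 pos [0.5351 0.268  0.1627] F [-2.0981 -1.17   15.38  ] w 0.19806006990860459
toolY deg 87.41119040884124 tilt deg 0.059739743293778874 q [-0.9173  0.4999  0.4489  1.9197 -0.2987  0.7862  1.2223]
```

View pics/s9.png

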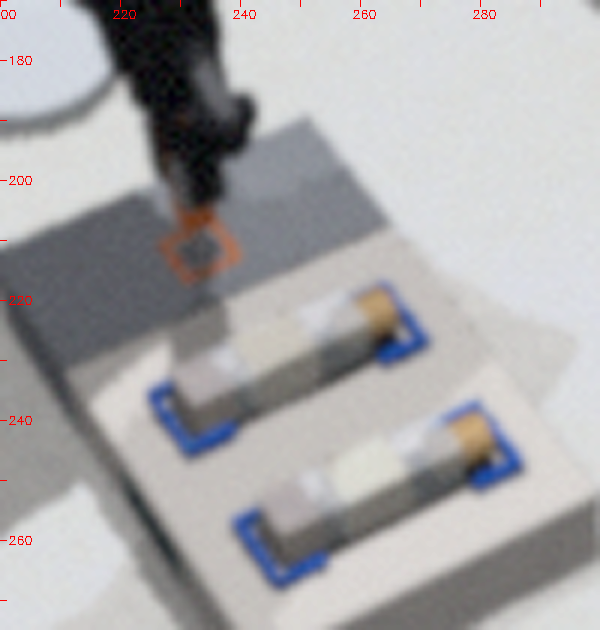

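View pics/t9.png

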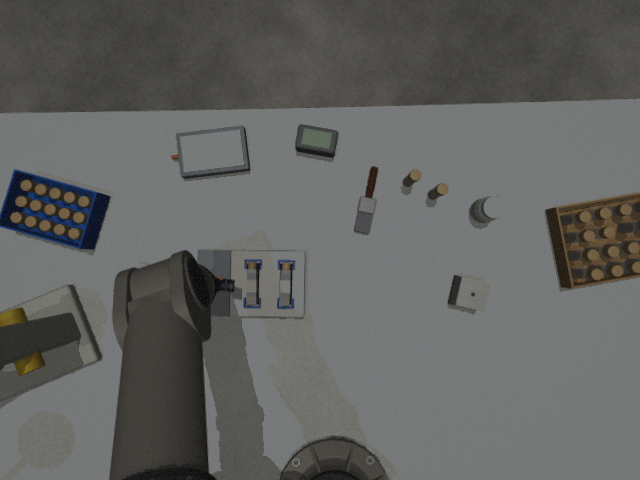

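The shank is down in the hole, at about (233,210). Both vials lie in their cradles and the bystanders haven't moved. Handing in.

```bash
python3 -c "
from plant import robot
print(robot.finish_job())"
```

```text
the job is handed in; nothing more can be done
None
```

I laid the loose vial in the free cradle and let go of it, then pressed the red button with the orange stylus. I handed the job in at about 15.3 s, still gripping the stylus and holding the button down.

- **Vial:** both views show it flat inside the fences. Its stopper points +x, the same way as its neighbour's.
- **Button:** the hard stop came at TCP height 0.163 m. That is the height I worked out for the button 6 mm down, tip 22 mm above the bench. The push held steady at about 15 N, above the 4.5 N spring force. I could not see the button itself with the shank in the hole, so full travel is inferred from height and force.
- **Bystanders:** the brush, jar and stock vials look unmoved. In the last top picture the arm hides the dish, but the side view still shows it in place.

No check failed; measured positions agreed within about 1 to 2 mm.

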